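# Put the packing bench kit back in its holders

### The job

Put the bench kit that was left lying on the bench top (not the spares in the blue bin) back in its holders: snap the box cutter fully home, lying level, in the wide spring clips and the marker likewise in the narrow ones, lay the small white tape roll flat in the round dish and the note pad flat in the square tray, and stand the glue stick upright in the cup. Let go of everything.

Things in the scene. Friction and masses are not known exactly. Their poses are not given: they have to be found in the camera images.
- box_cutter: Loose box cutter lying flat: dark bar 28 mm wide, 16 mm thick, 168 mm long over all. Origin: half length, on the underside; y along it towards the thin blade, z up. The thick body runs from y = -84 to +61 mm (its middle y = -11), the thin blade from there to +84; a thumb slide at y = -42 to -20 stands 4 mm above the top. 0.09 kg. Grasp across the 28 mm.
- marker: Loose capped marker pen lying on the bench, white with a black cap, 135 mm long, up to 17 mm across at the cap, 13 mm at the other end. Origin: half length, on the underside (its axis lies 8 mm higher); y along the pen. Flattish underneath, does not roll. 0.02 kg.
- tape_roll: Loose small roll of white tape with brown core, lying flat: 48 mm across, 19 mm high. (The white ring of 92 mm and the other rolls are not part of the job.) Origin: centre of the underside, z up. 0.04 kg.
- note_pad: Loose square pad of notes, 50 x 50 x 18 mm, lying flat. Origin: centre of the underside; x and y along its sides. 0.05 kg.
- glue: Loose glue stick standing upright, white with a red cap, 29 mm across, 96 mm tall. Origin: centre of the underside, z up. 0.04 kg.
- wide_clip: Fixed, one of two holders 96 mm apart on a plywood board: black base 46x106 mm, two pairs of steel spring jaws open upward at y = +-38 mm, 12 mm wide along y. Origin: base underside, 6 mm above bench; tool lies along y, either way. Seat at z = 14, base between the pairs 8. Jaw gap 23.5 mm at z = 33, flared to 41 at the top, z = 48. Pressed down with 5 to 15 N the cutter snaps in under the jaws.
- narrow_clip: Fixed, for the marker, beside wide_clip on the board, either order: same make, base 36x106 mm, jaws closer. Origin and axes as wide_clip; the marker lies along y, either way, underside on the seat at z = 14, axis about z = 22. Jaw gap 11 mm at z = 26.5, flared to 28 at the top, z = 41. Pressed down with 3 to 10 N the marker snaps in.
- roll_dish: Fixed round blue dish for the tape roll: foot 82 mm across, inside 66 mm across, inner floor 3 mm and rim 9 mm above the bench. Origin: centre of the underside, z up.
- pad_tray: Fixed square blue tray for the note pad: foot 84 x 84 mm, inside 68 x 68 mm, inner floor 5 mm and rim 9 mm above the bench. Origin: centre of the underside; x and y along its sides.
- glue_cup: Fixed round blue cup for the glue stick: inside 46 mm across at the floor, 47 at the rim; inner floor 4 mm, rim 30 mm above the bench, foot 68 mm across. Origin: centre of the underside, z up.
Things that resemble listed ones, but are neither listed nor needed, are in the scene too. Of the things that look like the note_pad, the middle-sized one is meant.

How it is judged:
By the outcome, as a careful person would: the job done as asked, in the order asked, and still so for the second after the job is handed in, with the robot touching nothing.
It also fails if it takes over 115 s, if anything falls off the work surface, if the arm or the gripper's body presses on something with over 40 N, if the wrist force passes 120 N, or if a joint passes its speed limit or range.

### The arm

A 6-joint arm with a two-finger parallel gripper is mounted at the origin on a cart in front of the work surface, level with it; the furniture and walls round the work are solid. World frame = base frame: x ahead of the robot, y to its left, z up, the work surface at z = 0. Lengths are in mm, angles in rad, forces in N, time in s.
With the tool pointing down it reaches from about 275 to 1000 mm from the base axis. Payload 8.4 kg.
Tool frame: the origin (TCP) lies on the mounting face of the last link; the fingertips stand 173 mm ahead of it and the grasp point (between the pads) lies 155 mm ahead of it; z points along the fingers, y is the line along which they close (so a half turn about z gives the same grasp; the last joint's range is limited). The gripper opens to 85 mm and grips with 20 to 120 N. Pads are 22 mm wide; open, the fingers measure 114 mm over their backs; the gripper's body (76 mm by 85 mm) begins 54 mm behind the grasp point. The pads swing forward as they close: fully open they stand 13 mm farther back than shut.
Start: joints at [1.32, 0.353, 1.633, -0, 1.155, -0.002], TCP at [153.899, 605.759, 404.681] pointing down, gripper open.
Joint ranges: [-2.63, 2.63], [-0.92, 2.1], [0.06, 2.66], [-1.3, 4.44], [0, 2.69], [-3.02, 3.02]. Speed limits (rad/s): [2.22, 2.22, 2.79, 3.14, 3.14, 3.14].

### API

Orientations are given as [roll, pitch, yaw] about the fixed x, y, z axes, in that order (R = Rz(yaw) Ry(pitch) Rx(roll)).
In Python, from rig import r gives the robot as it stands.
- The arm moves only by the tool apply_moves, never from a script. Its argument "deltas" is a list of rows, each an object with "claw": the gripper command: -1 is fully open, 1 is shut, values between are in proportion; "delta_pos": the shift along the tool's x, y, z in cm, a list of three; "yaw": the turn about the tool's z in rad. In form: [{"claw": claw, "delta_pos": [tx, ty, tz], "yaw": yaw}, ...]. A call has 1 to 8 rows; each row shifts and turns the commanded pose from where the row before left it, along the tool's axes as they then stand; what a row does not reach is not made up. A row lasts 1/8 s, in which the tool goes at most 62.5 mm and 10.7 degrees, less where a joint would pass 70% of its speed; a pose out of reach is approached as far as the arm can. A call with a gripper value outside its range is refused whole. The fingers move at their own pace and stop on an object; "grip_force" is the grip in N (left out, the last holds). Time passes only in rows, so rows that do not move let the fingers close. It gives the time, the measured TCP pose, the force, the opening and the grip force at its end, in the units of the state.
- r.sense(): the state, without advancing time (a new reading comes with each control period).
- r.grab_frame(name): name is "side" or "top"; returns a dict with "img" (400x640x3 uint8, blue, green, red), "z_map" (400x640 float32, mm along the optical axis (not along the pixel's ray), 0 where there is no reading), "fx", "fy", "cx", "cy" (pixels), "eye" and "rotation" of the camera in the world. Camera axes: x right, y up, looking along -z (the intrinsics and any distortion apply to the point x, -y, -z); pixel columns grow to the right and rows downward; lengths in mm; the calibration is good to about 2 mm. A picture is of the moment at which its call begins.
- r.sign_off(): hands the job in; it is judged then, once.
The state is a dict: "clock": time; "qpos": joint angles; "qvel": joint speeds; "joint_efforts": joint torques, N m; "eef_pos": TCP position; "tcp_rot": TCP orientation; "contact_force": force on the tool from outside, world axes, zero at the start; "wrist_torque": the same for the moment, N m; "opening": opening from 0.0 (shut) to 1.0 (fully open); "grasp_force": force on a finger pad.
Only numpy, scipy, OpenCV 4.12 (cv2) and the standard library are available. Lean on these libraries where they do the work, as an engineer would, in place of code of your own. Each camera call takes 0.05 s, during which the arm holds its last target. There are 200 camera calls.

## Working session

There is one attempt and no reset: what is moved stays moved. The work goes in short steps, Python scripts to look and compute and a tool call to move; the robot and the scene stay as the last step left them, time stands still between calls to the robot, and variables do not carry over. Pictures are saved under pics/ and viewed, at most 14 in all, crops included, and the job is handed in when it is done.

Besides the shell and the picture viewer there is one more tool, called after "Request:" as name([rows], argument=value, ...), one row to a line, values as JSON. apply_moves: Moves the arm, as the interface text tells. Its arguments: {"type":"object","properties":{"deltas":{"type":"array"},"grip_force":{"type":"number"}},"required":["deltas"]}

```bash
ls; mkdir -p pics; cat > h.py <<'E'
import numpy as np,cv2
from rig import r
def grab(n,f):
    d=r.grab_frame(n); cv2.imwrite(f'pics/{f}.png',d['img']); np.save(f'pics/{f}.npy',d,allow_pickle=True); return d
def load(f): return np.load(f'pics/{f}.npy',allow_pickle=True).item()
def P(d,u,v,z=None):
    """pixel arrays -> world; by depth map, or on plane z"""
    u=np.asarray(u,float);v=np.asarray(v,float)
    ray=np.stack([(u-d['cx'])/d['fx'],-(v-d['cy'])/d['fy'],-np.ones_like(u)],-1)@np.array(d['rotation']).T
    e=np.array(d['eye'])
    if z is None: s=d['z_map'][v.astype(int),u.astype(int)]
    else: s=(z-e[2])/ray[...,2]
    return e+ray*s[...,None]
E
python3 - <<'E'
from h import *
for n in('top','side'):
    d=grab(n,n+'0'); print({k:v for k,v in d.items() if k not in('img','z_map')})
    # enlarged
    cv2.imwrite(f'pics/{n}0b.png',cv2.resize(d['img'],(800,500),interpolation=cv2.INTER_CUBIC))
print(r.sense())
E
```

```text
pics
{'fx': 446.5841375421477, 'fy': 446.5841375421477, 'cx': 314.7140575862406, 'cy': 203.41252876015966, 'eye': array([ 338.75853236,   28.12400928, 1250.50256819]), 'rotation': array([ 0.16082643,  0.00265858, -1.54459151])}
{'fx': 431.89247559883125, 'fy': 431.89247559883125, 'cx': 320.82925158805494, 'cy': 201.92035574538562, 'eye': array([  362.04629907, -1018.36352076,   522.19410444]), 'rotation': array([ 1.13741479,  0.00963234, -0.15963736])}
{'clock': 0.1, 'qpos': array([ 1.31956321e+00,  3.53591466e-01,  1.63404398e+00, -2.46279667e-05,
        1.15521502e+00, -2.38114391e-03]), 'qvel': array([ 0.00014616, -0.00175936, -0.00206323,  0.00038151,  0.00017141,
        0.00084147]), 'joint_efforts': array([ 5.05524040e-04, -6.06352544e+01, -3.42819822e+01, -6.07244345e-06,
        3.91805646e-03,  4.40013559e-05]), 'eef_pos': array([153.87325551, 605.54992241, 404.03552102]), 'tcp_rot': array([-3.14033479e+00,  1.95240666e-05,  2.89275065e+00]), 'contact_force': array([-0.30564795,  0.38697281,  0.53125594]), 'wrist_torque': array([ 0.06989812, -0.05877026,  0.0382483 ]), 'grasp_force': 0.0, 'opening': 1.0007015228399925}
```

View pics/top0b.png

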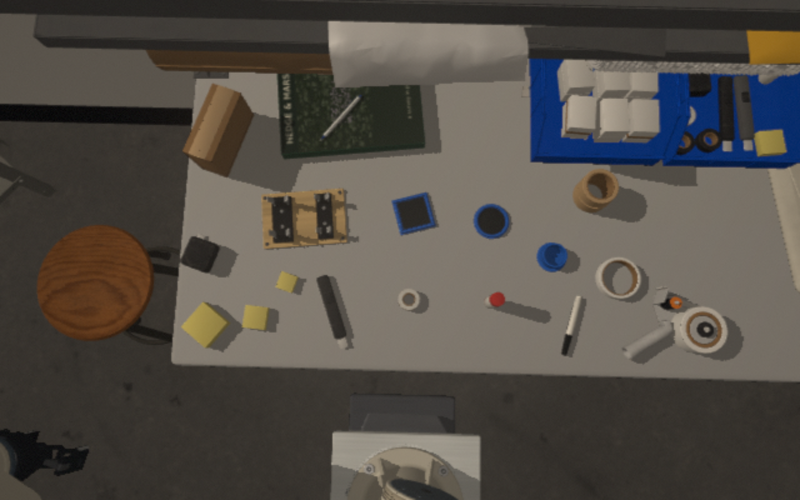

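View pics/side0b.png

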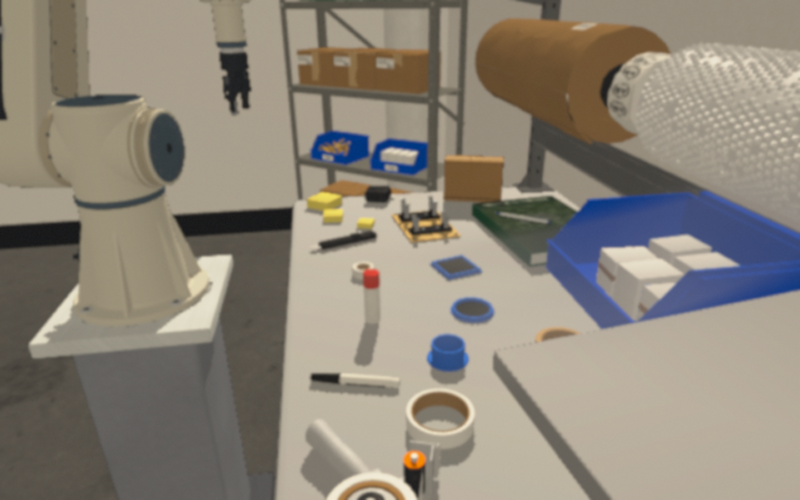

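The top view shows these things, in pixels of the 800-wide picture:
- **Cutter:** (333,312). The other dark bars are in the blue bin, at (726,110) and (744,110).
- **Marker:** (571,325). The white stick on the book at (342,117) and the rod at (650,340) look similar.
- **Tape roll:** (409,299). The 92 mm ring is at (619,278), and other rolls are at (702,330) and in the bin.
- **Pads:** (205,325) is large, (256,317) is middle-sized and is the one meant, (287,282) is small. A spare is in the bin at (770,142).
- **Glue stick:** (497,300). The orange-topped thing at (675,300) is similar.
- **Holders:** clips (283,220) and (324,217), tray (413,213), dish (491,221), cup (552,257).

```bash
python3 - <<'E'
s=open('h.py').read().replace("@np.array(d['rotation']).T","@Rot.from_euler('xyz',d['rotation']).as_matrix().T").replace("import numpy as np,cv2","import numpy as np,cv2\nfrom scipy.spatial.transform import Rotation as Rot")
open('h.py','w').write(s)
E
python3 - <<'E'
from h import *
d=load('top0'); v,u=np.mgrid[:400,:640]; W=P(d,u,v); z=W[...,2]
print('bench z',[np.round(P(d,x*.8,y*.8),1) for x,y in[(370,200),(450,320),(230,270),(540,300)]])
box={'cutter':(315,272,355,350),'marker':(556,290,588,360),'tape':(392,284,426,316),'pad':(238,300,274,336),'padL':(178,298,232,350),'padS':(272,266,302,296),'glue':(480,286,515,312),'tray':(388,190,440,238),'dish':(470,200,514,242),'cup':(532,238,574,276),'boardclips':(258,184,352,252)}
for k,b in box.items():
    x0,y0,x1,y1=[int(t*.8) for t in b]
    zz=z[y0:y1,x0:x1]; 
    for th in ((3,25) if k=='boardclips' else (3,)) if k in('tray','dish','cup','boardclips') else (6,):
        m=zz>th
        n,l,st,_=cv2.connectedComponentsWithStats(m.astype(np.uint8))
        for i in range(1,n):
            if st[i,4]<6: continue
            w=W[y0:y1,x0:x1][l==i]; zt=np.percentile(w[:,2],80)
            rc=cv2.minAreaRect(w[:,:2].astype(np.float32))
            print(k,th,'n',st[i,4],'z80 %.1f'%zt,'c',np.round(rc[0],1),'sz',np.round(rc[1],1),'ang %.1f'%rc[2],'mean',np.round(w[:,:2].mean(0),1))
c1=cv2.resize(d['img'][145:290,140:300],None,fx=4,fy=4,interpolation=cv2.INTER_CUBIC)
c2=cv2.resize(d['img'][145:290,300:480],None,fx=4,fy=4,interpolation=cv2.INTER_CUBIC)
cv2.imwrite('pics/c1.png',c1);cv2.imwrite('pics/c2.png',c2)
E
```

```text
bench z [array([666.6,  94. ,   0.7]), array([396.6, -93.3,  -2.2]), array([4.959e+02, 4.050e+02, 2.000e-01]), array([ 445.8, -292.7,    4.9])]
cutter 6 n 571 z80 17.3 c [385.6 140.8] sz [227.8  87.7] ang 46.4 mean [412.2 169.1]
marker 6 n 272 z80 16.5 c [ 342.6 -191.3] sz [115.9 423.4] ang 16.3 mean [ 391.6 -354.1]
tape 6 n 190 z80 20.2 c [404.9  19.7] sz [ 46.8 124.8] ang 62.2 mean [438.5   1.5]
pad 6 n 350 z80 19.2 c [379.2 195.4] sz [340.2  51.9] ang 85.1 mean [390.6 334.5]
padL 6 n 777 z80 27.0 c [336.3 265. ] sz [464.3  94.5] ang 79.1 mean [371.2 441.5]
padS 6 n 198 z80 15.3 c [418.7 156.6] sz [299.7  42.1] ang 66.1 mean [470.6 273.1]
glue 6 n 159 z80 97.3 c [397.9 -80.2] sz [ 28.4 245.1] ang 22.0 mean [ 436.2 -176.2]
tray 3 n 699 z80 8.8 c [513.8 -12. ] sz [344.6 101.3] ang 3.5 mean [633.4  -5.7]
dish 3 n 403 z80 8.6 c [ 490.2 -105.9] sz [ 83.2 395.9] ang 60.4 mean [ 618.9 -179.3]
cup 3 n 6 z80 4.6 c [ 584.8 -278.4] sz [5.1 9.1] ang 27.8 mean [ 584.6 -279. ]
cup 3 n 358 z80 28.2 c [ 450.6 -164.3] sz [ 69.6 445. ] ang 30.7 mean [ 542.6 -318.2]
boardclips 3 n 2689 z80 14.8 c [499.5 199.8] sz [420.4 210.7] ang 20.3 mean [616.8 243.3]
boardclips 25 n 15 z80 46.8 c [663.3 190. ] sz [12.4  7.4] ang 0.5 mean [663.  189.8]
boardclips 25 n 19 z80 51.6 c [652.8 282. ] sz [12.2 14.2] ang 20.6 mean [652.8 281.1]
boardclips 25 n 26 z80 45.6 c [501.2 124.9] sz [377.9  13.6] ang 28.7 mean [635.8 197.9]
boardclips 25 n 24 z80 52.6 c [650.3 314.3] sz [12.8 10.3] ang 13.3 mean [650.3 313.9]
boardclips 25 n 20 z80 45.5 c [585.9 205.8] sz [11.8  9.5] ang 4.0 mean [586.  204.9]
boardclips 25 n 19 z80 45.7 c [587.  182.5] sz [12. 10.] ang 1.0 mean [587.2 182.6]
boardclips 25 n 27 z80 52.2 c [456.3 172. ] sz [371.2  15.4] ang 48.4 mean [566.1 295.6]
boardclips 25 n 19 z80 53.3 c [579.1 271.5] sz [15.4 10.6] ang 4.6 mean [578.1 271. ]
```

View pics/c1.png

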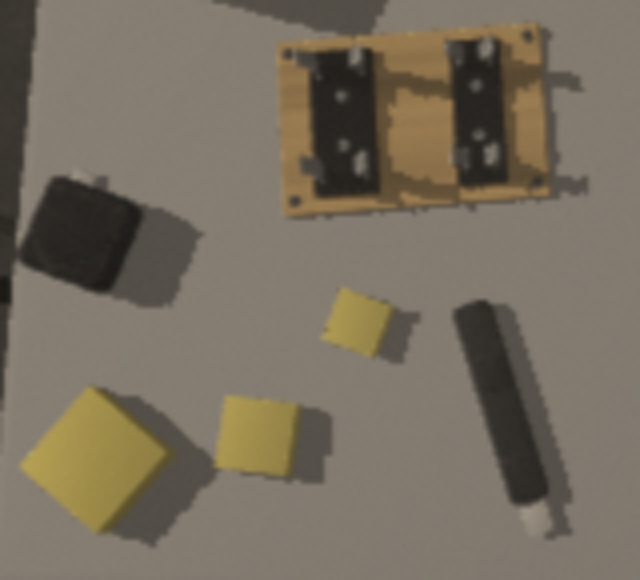

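View pics/c2.png

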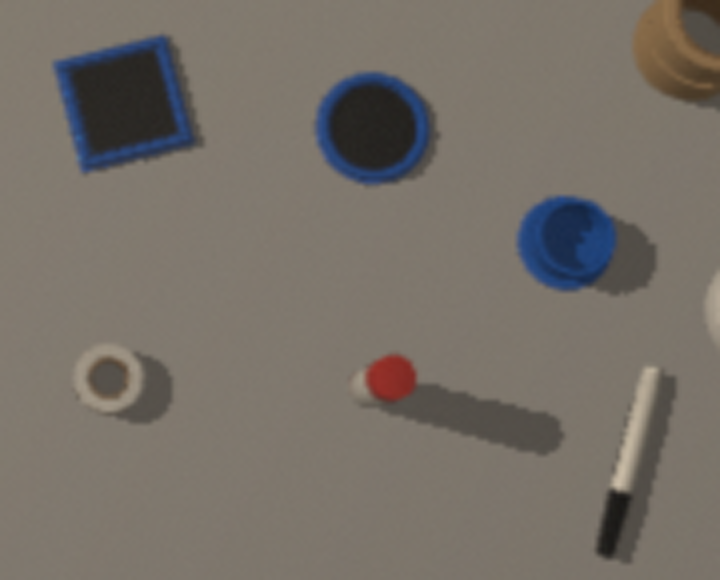

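The large crops show:
- **First crop:** middle pad at (258,436) between the small pad (358,322) and the large one (95,460). Cutter from (472,305) to (537,530), blade towards the robot. Wide base at (346,122), narrow base at (481,113).
- **Second crop:** tray (125,104), dish (373,127), cup (570,240), tape (108,378), glue cap (392,378), marker from (652,370) down to the black cap at (606,550).

```bash
python3 - <<'E'
from h import *
d=load('top0')
def q(c,pts,z):
    o=140 if c==1 else 300
    p=np.array(pts,float); return P(d,o+(p[:,0]+.5)/4-.5,145+(p[:,1]+.5)/4-.5,z)[:,:2]
def rect(n,c,pts,z):
    w=q(c,pts,z); rc=cv2.minAreaRect(w.astype(np.float32)); print(n,np.round(w.mean(0),1),'rect',np.round(rc[0],1),np.round(rc[1],1),round(rc[2],1))
def line(n,c,pts,z):
    w=q(c,pts,z); dd=w[1]-w[0]; print(n,'mid',np.round(w.mean(0),1),'len %.1f'%np.hypot(*dd),'ang %.1f'%np.degrees(np.arctan2(dd[1],dd[0])))
rect('widebase',1,[(312,53),(374,48),(379,192),(317,198)],14)
rect('narrowbase',1,[(453,43),(500,40),(508,183),(460,187)],14)
rect('board',1,[(277,45),(538,23),(551,197),(286,216)],6)
rect('pad',1,[(224,396),(298,404),(290,477),(216,466)],18)
rect('padL',1,[(95,388),(170,455),(98,530),(22,465)],27)
rect('padS',1,[(342,289),(394,306),(374,357),(321,338)],14)
rect('cutbody',1,[(454,314),(490,302),(547,490),(513,503)],16)
line('cutter',1,[(470,302),(540,533)],10)
rect('tray',2,[(54,63),(166,37),(194,146),(84,173)],9)
rect('traytop in',2,[(70,75),(158,52),(183,135),(92,156)],9)
for n,c,p,z in [('dish',2,[(316,127),(431,127),(373,70),(373,185)],5),('tape',2,[(74,378),(143,378),(108,343),(108,412)],19),('glue',2,[(366,378),(417,378),(392,354),(392,403)],96),('cuprim',2,[(538,236),(616,236),(576,198),(576,282)],30),('cupfoot',2,[(518,242),(518,242),(568,195),(568,290)],2)]:
    w=q(c,p,z); print(n,np.round(w.mean(0),1),'mid',np.round((w[2]+w[3])/2,1),np.ptp(w,axis=0).round(1))
line('marker',2,[(653,366),(606,556)],9)
# depth medians on jaws
v,u=np.mgrid[:400,:640]; W=P(d,u,v)
m=(W[...,2]>30)&(W[...,2]<60)&(v>150)&(v<200)&(u>208)&(u<280)
n,l,st,_=cv2.connectedComponentsWithStats(m.astype(np.uint8))
for i in range(1,n):
    if st[i,4]>3: print(st[i,4],np.median(W[l==i],axis=0).round(1))
for a in [(470,302),(540,533),(258,436)]: pass
E
```

```text
widebase [613.8 290.3] rect [613.6 290.1] [106.   44.3] 5.4
narrowbase [623.1 195.1] rect [623. 195.] [104.9  33.9] 5.5
board [618.7 243.9] rect [618.1 243.9] [127.8 188.1] 6.4
pad [391.2 337.4] rect [390.7 337.5] [53.2 50. ] 85.4
padL [372.  443.6] rect [371.5 443.7] [72.1 70.2] 51.1
padS [471.5 273.5] rect [471.8 273.6] [39.8 37.9] 71.9
cutbody [419.1 171.3] rect [419.  170.8] [137.1  26.3] 19.9
cutter mid [409.3 168.8] len 167.4 ang -160.7
tray [635.5  -6.5] rect [635.2  -6.1] [82.9 82.5] 15.0
traytop in [635.6  -7.4] rect [635.1  -7.7] [63.1 66.4] 16.5
dish [ 624.4 -184.2] mid [ 624.4 -184.1] [83.9 81.9]
tape [439.7   1. ] mid [439.9   1.2] [47.6 47.6]
glue [ 437.8 -180.4] mid [ 437.7 -180.5] [31.7 32.9]
cuprim [ 543.9 -320.3] mid [ 542.5 -319.9] [58.9 53.9]
cupfoot [ 544.9 -304.5] mid [ 545.3 -322.2] [68.1 36. ]
marker mid [ 393.  -359.8] len 135.8 ang 164.8
21 [660.3 212.5  38.6]
15 [663.4 189.6  42.7]
24 [650.3 313.9  46.5]
17 [652.7 280.5  45.9]
19 [587.3 183.6  38.9]
18 [578.3 270.6  47.6]
19 [586.4 205.   41.8]
26 [574.3 306.   47.3]
```

```bash
cat >> h.py <<'E'
def to(x,y,tcpz,yawdeg):
    s=r.sense(); p=s['eef_pos']; yw=s['tcp_rot'][2]; t=np.radians(yawdeg)
    dy=-((t-yw+np.pi)%(2*np.pi)-np.pi)
    D=np.array([x,y,tcpz])-p
    for nm,a in(('now',yw),('at target yaw',t)):
        print(nm,'cm',np.round([(D[0]*np.cos(a)+D[1]*np.sin(a))/10,(D[0]*np.sin(a)-D[1]*np.cos(a))/10,-D[2]/10],2),end=' ')
    print('yaw %.3f'%dy,'| pos',p.round(1),'yaw %.1f'%np.degrees(yw),'F',s['contact_force'].round(1),'op %.3f'%s['opening'],'gf %.1f'%s['grasp_force'],'t %.1f'%s['clock'],'q',s['qpos'].round(2))
E
python3 - <<'E'
from h import *
d=load('top0')
for x,y in[(430,55),(300,35),(430,20),(600,30),(200,60),(217,130)]: print((x,y),P(d,x*.8,y*.8).round(0))
to(419,171,250,199.6)
E
```

```text
(430, 55) [703.  -7. 592.]
(300, 35) [731. 161. 583.]
(430, 20) [629.   4. 787.]
(600, 30) [ 744. -225.  589.]
(200, 60) [793. 361. 396.]
(217, 130) [783. 420. 115.]
now cm [-36.4  -35.59  15.4 ] at target yaw cm [-10.4  -49.83  15.4 ] yaw -0.591 | pos [153.9 605.5 404. ] yaw 165.7 F [-0.3  0.4  0.5] op 1.001 gf 0.0 t 0.1 q [ 1.32  0.35  1.63 -0.    1.16 -0.  ]
```

Request:
apply_moves([
  {"claw":-1,"delta_pos":[0,0,2],"yaw":-0.148},
  {"claw":-1,"delta_pos":[0,0,2],"yaw":-0.148},
  {"claw":-1,"delta_pos":[0,0,2],"yaw":-0.148},
  {"claw":-1,"delta_pos":[0,0,2],"yaw":-0.148},
  {"claw":-1,"delta_pos":[-1,-5,0],"yaw":0},
  {"claw":-1,"delta_pos":[-1,-5,0],"yaw":0},
  {"claw":-1,"delta_pos":[-1,-5,0],"yaw":0},
  {"claw":-1,"delta_pos":[-1,-5,0],"yaw":0},
])

```text
clock: 1.1
eef_pos: [259.4, 429.4, 324.4]
tcp_rot: [-3.141, -0.0, -2.798]
contact_force: [1.6, -0.0, 0.4]
opening: 1.002
grasp_force: 0.0
```

Request:
apply_moves([
  {"claw":-1,"delta_pos":[-1.05,-4.95,1.4],"yaw":0},
  {"claw":-1,"delta_pos":[-1.05,-4.95,1.4],"yaw":0},
  {"claw":-1,"delta_pos":[-1.05,-4.95,1.4],"yaw":0},
  {"claw":-1,"delta_pos":[-1.05,-4.95,1.4],"yaw":0},
  {"claw":-1,"delta_pos":[-1.05,-4.95,1.4],"yaw":0},
  {"claw":-1,"delta_pos":[-1.05,-4.95,1.4],"yaw":0},
  {"claw":-1,"delta_pos":[0,0,0],"yaw":0},
], grip_force=60)

```text
clock: 1.98
eef_pos: [419.0, 169.9, 239.7]
tcp_rot: [-3.141, -0.002, -2.803]
contact_force: [-0.1, -0.2, -0.6]
opening: 1.0
grasp_force: 0.0
```

```bash
python3 - <<'E'
from h import *
to(419,171,176,199.6)
d=grab('side','s1'); cv2.imwrite('pics/s1c.png',cv2.resize(d['img'][100:260,220:440],None,fx=3,fy=3,interpolation=cv2.INTER_CUBIC))
E
```

```text
now cm [-0.03  0.1   6.37] at target yaw cm [-0.03  0.1   6.37] yaw -0.003 | pos [419.  169.9 239.7] yaw -160.6 F [-0.1 -0.2 -0.6] op 1.000 gf 0.0 t 2.0 q [ 0.38  0.34  2.13 -0.    0.68 -1.53]
```

View pics/s1c.png

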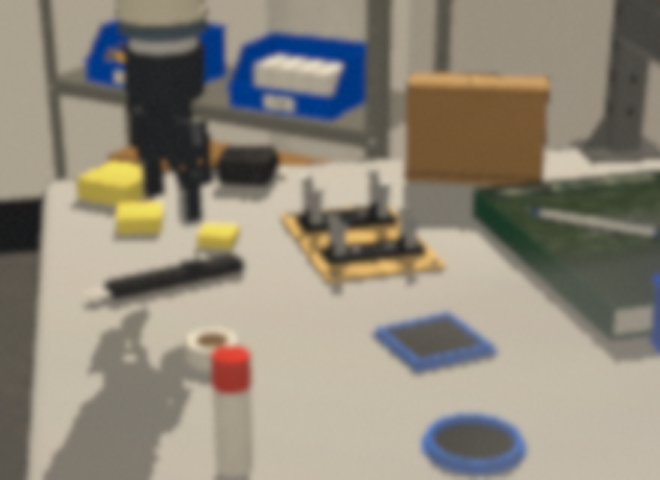

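The gripper at (170,190) hangs above the cutter at (170,275), whose blade points towards the robot.

Request:
apply_moves([
  {"claw":-1,"delta_pos":[0,0.1,3],"yaw":0},
  {"claw":-1,"delta_pos":[0,0,2.3],"yaw":0},
  {"claw":-1,"delta_pos":[0,0,1],"yaw":0},
  {"claw":1,"delta_pos":[0,0,0],"yaw":0},
  {"claw":1,"delta_pos":[0,0,0],"yaw":0},
  {"claw":1,"delta_pos":[0,0,0],"yaw":0},
  {"claw":1,"delta_pos":[0,0,0],"yaw":0},
  {"claw":1,"delta_pos":[0,0,0],"yaw":0},
], grip_force=60)

```text
clock: 3.02
eef_pos: [418.1, 173.5, 178.6]
tcp_rot: [3.141, 0.001, -2.799]
contact_force: [-2.2, 0.5, 9.2]
opening: 0.31
grasp_force: 59.1
```

Request:
apply_moves([
  {"claw":1,"delta_pos":[0,0,-2],"yaw":0},
  {"claw":1,"delta_pos":[0,0,-4],"yaw":0},
  {"claw":1,"delta_pos":[0,0,-4],"yaw":0.12},
  {"claw":1,"delta_pos":[0,0,0],"yaw":0.12},
  {"claw":1,"delta_pos":[0,0,0],"yaw":0},
])

```text
clock: 3.65
eef_pos: [417.8, 173.3, 278.4]
tcp_rot: [3.141, 0.001, -3.038]
contact_force: [-0.0, -0.2, -1.3]
opening: 0.31
grasp_force: 59.9
```

```bash
python3 - <<'E'
from h import *
to(613.9,291.5,275,186)
d=grab('top','t2'); v,u=np.mgrid[:400,:640]; W=P(d,u,v)
cv2.imwrite('pics/t2c.png',cv2.resize(d['img'][140:290,200:320],None,fx=4,fy=4,interpolation=cv2.INTER_CUBIC))
E
```

```text
now cm [-20.73   9.73   0.34] at target yaw cm [-20.74   9.71   0.34] yaw -0.001 | pos [417.8 173.3 278.4] yaw -174.0 F [-0.  -0.2 -1.3] op 0.310 gf 59.9 t 3.6 q [ 0.39  0.26  2.1   0.    0.77 -1.28]
```

View pics/t2c.png

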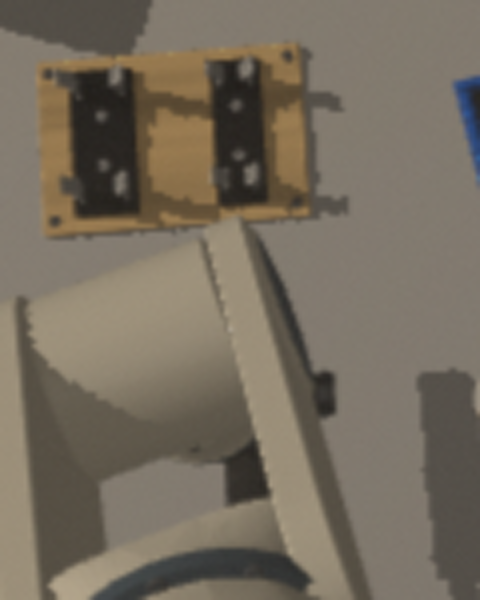

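The top view shows the clips free; the arm hides the gripper. Wide base centre is at crop (105,140), unchanged.

Request:
apply_moves([
  {"claw":1,"delta_pos":[-4.15,1.94,0],"yaw":0},
  {"claw":1,"delta_pos":[-4.15,1.94,0],"yaw":0},
  {"claw":1,"delta_pos":[-4.15,1.94,0],"yaw":0},
  {"claw":1,"delta_pos":[-4.15,1.94,0],"yaw":0},
  {"claw":1,"delta_pos":[-4.15,1.94,0],"yaw":0},
  {"claw":1,"delta_pos":[0,0,0],"yaw":0},
  {"claw":1,"delta_pos":[0,0,0],"yaw":0},
])

```text
clock: 4.58
eef_pos: [613.3, 290.8, 276.3]
tcp_rot: [-3.141, -0.003, -3.037]
contact_force: [-0.6, -0.5, -1.8]
opening: 0.311
grasp_force: 59.8
```

```bash
python3 - <<'E'
from h import *
to(613.9,291.5,250,186)
d=grab('side','s2'); cv2.imwrite('pics/s2c.png',cv2.resize(d['img'][110:200,260:400],None,fx=5,fy=5,interpolation=cv2.INTER_CUBIC))
E
```

```text
now cm [-0.06  0.07  2.63] at target yaw cm [-0.06  0.07  2.63] yaw 0.000 | pos [613.3 290.8 276.3] yaw -174.0 F [-0.6 -0.5 -1.8] op 0.311 gf 59.8 t 4.6 q [ 0.44  0.57  1.61 -0.    0.97 -1.24]
```

View pics/s2c.png

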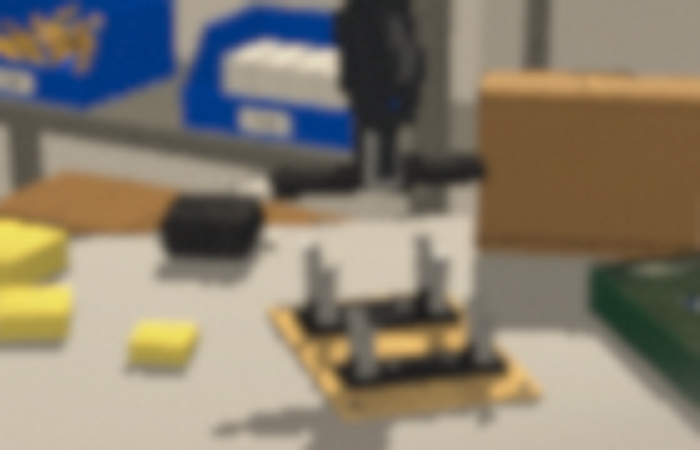

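The cutter is held level at crop (380,178), over the wide clip and parallel to it. Going down.

Request:
apply_moves([
  {"claw":1,"delta_pos":[0,0.05,2],"yaw":0},
  {"claw":1,"delta_pos":[0,0,2],"yaw":0},
  {"claw":1,"delta_pos":[0,0,1],"yaw":0},
  {"claw":1,"delta_pos":[0,0,0.5],"yaw":0},
  {"claw":1,"delta_pos":[0,0,0],"yaw":0},
])

```text
clock: 5.25
eef_pos: [614.3, 292.1, 222.7]
tcp_rot: [3.141, 0.0, -3.038]
contact_force: [-0.7, 2.3, 1.9]
opening: 0.307
grasp_force: 59.9
```

Request:
apply_moves([
  {"claw":1,"delta_pos":[0,0,0.4],"yaw":0},
  {"claw":1,"delta_pos":[0,0,0.4],"yaw":0},
  {"claw":1,"delta_pos":[0,0,0.4],"yaw":0},
  {"claw":1,"delta_pos":[0,0,0.4],"yaw":0},
  {"claw":1,"delta_pos":[0,0,0],"yaw":0},
])

```text
clock: 5.88
eef_pos: [614.8, 292.7, 207.3]
tcp_rot: [3.14, 0.003, -3.038]
contact_force: [2.0, 7.6, -0.9]
opening: 0.304
grasp_force: 59.7
```

Request:
apply_moves([
  {"claw":1,"delta_pos":[0,0.1,0.3],"yaw":0},
  {"claw":1,"delta_pos":[0,0,0.3],"yaw":0},
  {"claw":1,"delta_pos":[0,0,0.3],"yaw":0},
  {"claw":1,"delta_pos":[0,0,0.2],"yaw":0},
  {"claw":1,"delta_pos":[0,0,0],"yaw":0},
])

```text
clock: 6.5
eef_pos: [614.1, 293.1, 198.6]
tcp_rot: [3.141, 0.001, -3.039]
contact_force: [-9.6, 1.0, 28.0]
opening: 0.307
grasp_force: 63.3
```

Request:
apply_moves([
  {"claw":1,"delta_pos":[0,0,-0.2],"yaw":0},
  {"claw":-1,"delta_pos":[0,0,0],"yaw":0},
  {"claw":-1,"delta_pos":[0,0,0],"yaw":0},
  {"claw":-1,"delta_pos":[0,0,0],"yaw":0},
  {"claw":-1,"delta_pos":[0,0,0],"yaw":0},
  {"claw":-1,"delta_pos":[0,0,-2],"yaw":0},
  {"claw":-1,"delta_pos":[0,0,-5],"yaw":0},
  {"claw":-1,"delta_pos":[0,0,-4],"yaw":0},
])

```text
clock: 7.5
eef_pos: [614.3, 292.8, 310.8]
tcp_rot: [3.141, 0.002, -3.038]
contact_force: [1.4, 0.6, 0.6]
opening: 1.002
grasp_force: 0.0
```

```bash
python3 - <<'E'
from h import *
to(393,-359.8,280,164.8)
E
```

```text
now cm [ 28.74 -62.63   3.08] at target yaw cm [  4.25 -68.78   3.08] yaw 0.368 | pos [614.3 292.8 310.8] yaw -174.1 F [1.4 0.6 0.6] op 1.002 gf 0.0 t 7.5 q [ 0.44  0.53  1.58 -0.    1.03 -1.23]
```

Request:
apply_moves([
  {"claw":-1,"delta_pos":[0,0,0],"yaw":0.123},
  {"claw":-1,"delta_pos":[0,0,0],"yaw":0.123},
  {"claw":-1,"delta_pos":[0,0,0],"yaw":0.122},
  {"claw":-1,"delta_pos":[0.35,-5.7,0],"yaw":0},
  {"claw":-1,"delta_pos":[0.35,-5.7,0],"yaw":0},
  {"claw":-1,"delta_pos":[0.35,-5.7,0],"yaw":0},
  {"claw":-1,"delta_pos":[0.35,-5.7,0],"yaw":0},
  {"claw":-1,"delta_pos":[0.35,-5.7,0],"yaw":0},
])

```text
clock: 8.5
eef_pos: [522.0, 20.7, 309.2]
tcp_rot: [3.141, 0.002, 2.877]
contact_force: [-0.1, -1.0, 0.3]
opening: 1.0
grasp_force: 0.0
```

Request:
apply_moves([
  {"claw":-1,"delta_pos":[0.35,-5.7,0],"yaw":0},
  {"claw":-1,"delta_pos":[0.35,-5.7,0],"yaw":0},
  {"claw":-1,"delta_pos":[0.35,-5.7,0],"yaw":0},
  {"claw":-1,"delta_pos":[0.35,-5.7,0],"yaw":0},
  {"claw":-1,"delta_pos":[0.35,-5.7,0],"yaw":0},
  {"claw":-1,"delta_pos":[0.35,-5.7,0],"yaw":0},
  {"claw":-1,"delta_pos":[0,0,0],"yaw":0},
])

```text
clock: 9.38
eef_pos: [411.8, -305.6, 309.2]
tcp_rot: [-3.14, 0.002, 2.872]
contact_force: [-0.5, 1.1, 0.2]
opening: 1.001
grasp_force: 0.0
```

```bash
python3 - <<'E'
from h import *
to(393,-359.8,178,164.8)
d=grab('top','t3')
a=cv2.resize(d['img'][145:225,195:295],None,fx=5,fy=5,interpolation=cv2.INTER_CUBIC)
s=grab('side','s3')
b=cv2.resize(s['img'][270:330,220:345],(500,240),interpolation=cv2.INTER_CUBIC)
b=cv2.resize(s['img'][140:200,290:390],(500,300),interpolation=cv2.INTER_CUBIC) if False else b
cv2.imwrite('pics/m3.png',np.vstack([a[:340],b]))
E
```

```text
now cm [ 0.37 -5.72 13.12] at target yaw cm [ 0.39 -5.72 13.12] yaw -0.004 | pos [ 411.8 -305.6  309.2] yaw 164.6 F [-0.5  1.1  0.2] op 1.001 gf 0.0 t 9.4 q [-0.64  0.3   1.96 -0.    0.88 -1.94]
```

View pics/m3.png

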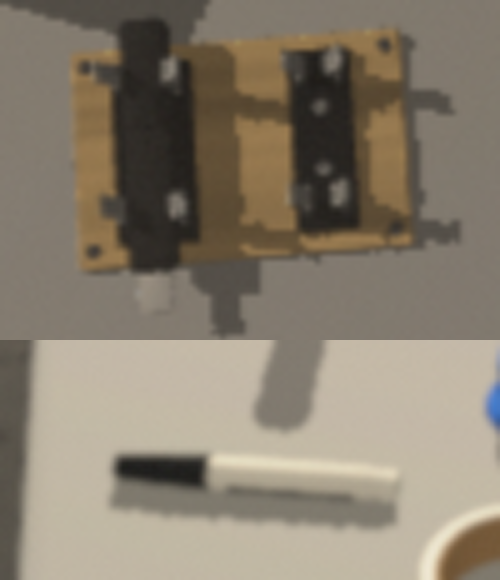

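The cutter lies between the wide jaws (crop 150,140), blade at (155,290). The marker in the side view runs from cap (115,470) to (398,480), undisturbed.

Request:
apply_moves([
  {"claw":-1,"delta_pos":[0.38,-5.72,3],"yaw":0},
  {"claw":-1,"delta_pos":[0,0,5],"yaw":0},
  {"claw":-1,"delta_pos":[0,0,3],"yaw":0},
  {"claw":-1,"delta_pos":[0,0,0],"yaw":0},
])

```text
clock: 9.98
eef_pos: [394.7, -353.0, 197.3]
tcp_rot: [3.14, -0.004, 2.878]
contact_force: [0.0, -0.1, 1.1]
opening: 1.0
grasp_force: 0.0
```

```bash
python3 - <<'E'
from h import *
to(393,-359.8,177,164.8)
d=load('t3')
for x,y in[(145,40),(150,90),(153,140),(155,180),(158,250),(157,290)]:
    u=195+x/5;v=145+y/5; u,v=int(u),int(v)
    uu,vv=np.meshgrid(range(u-1,u+2),range(v-1,v+2)); print(np.median(P(d,uu,vv).reshape(-1,3),0).round(1))
E
```

```text
now cm [-0.01 -0.71  2.03] at target yaw cm [-0.01 -0.71  2.03] yaw 0.002 | pos [ 394.7 -353.   197.3] yaw 164.9 F [ 0.  -0.1  1.1] op 1.000 gf 0.0 t 10.0 q [-0.73  0.5   1.98  0.    0.67 -2.04]
[673.2 295.   35.1]
[643.2 289.8  37.9]
[615.2 289.2  33.7]
[593.  285.   36.1]
[552.6 282.2  36.1]
[531.8 283.   29.9]
```

Request:
apply_moves([
  {"claw":-1,"delta_pos":[0,-0.7,1],"yaw":0},
  {"claw":-1,"delta_pos":[0,0,1],"yaw":0},
  {"claw":-1,"delta_pos":[0,0,0],"yaw":0},
  {"claw":1,"delta_pos":[0,0,0],"yaw":0},
  {"claw":1,"delta_pos":[0,0,0],"yaw":0},
  {"claw":1,"delta_pos":[0,0,0],"yaw":0},
  {"claw":1,"delta_pos":[0,0,0],"yaw":0},
  {"claw":1,"delta_pos":[0,0,0],"yaw":0},
], grip_force=40)

```text
clock: 10.98
eef_pos: [393.0, -361.5, 179.0]
tcp_rot: [-3.142, 0.0, 2.877]
contact_force: [-0.7, 1.0, 5.0]
opening: 0.16
grasp_force: 39.1
```

```bash
python3 - <<'E'
from h import *
to(624,196.5,300,186)
E
```

```text
now cm [ -7.69  59.91 -12.1 ] at target yaw cm [-28.81  53.08 -12.1 ] yaw -0.370 | pos [ 393.  -361.5  179. ] yaw 164.8 F [-0.7  1.   5. ] op 0.160 gf 39.1 t 11.0 q [-0.75  0.54  1.98 -0.    0.63 -2.05]
```

Request:
apply_moves([
  {"claw":1,"delta_pos":[0,0,-2],"yaw":0},
  {"claw":1,"delta_pos":[0,0,-5],"yaw":0},
  {"claw":1,"delta_pos":[0,0,-5],"yaw":-0.123},
  {"claw":1,"delta_pos":[0,0,0],"yaw":-0.123},
  {"claw":1,"delta_pos":[0,0,0],"yaw":-0.123},
  {"claw":1,"delta_pos":[-2.4,4.43,0],"yaw":0},
  {"claw":1,"delta_pos":[-2.4,4.43,0],"yaw":0},
  {"claw":1,"delta_pos":[-2.4,4.43,0],"yaw":0},
])

```text
clock: 11.98
eef_pos: [451.0, -220.5, 298.7]
tcp_rot: [-3.141, 0.0, -3.038]
contact_force: [0.9, 0.2, 0.0]
opening: 0.16
grasp_force: 39.2
```

Request:
apply_moves([
  {"claw":1,"delta_pos":[-2.4,4.43,0],"yaw":0},
  {"claw":1,"delta_pos":[-2.4,4.43,0],"yaw":0},
  {"claw":1,"delta_pos":[-2.4,4.43,0],"yaw":0},
  {"claw":1,"delta_pos":[-2.4,4.43,0],"yaw":0},
  {"claw":1,"delta_pos":[-2.4,4.43,0],"yaw":0},
  {"claw":1,"delta_pos":[-2.4,4.43,0],"yaw":0},
  {"claw":1,"delta_pos":[-2.4,4.43,0],"yaw":0},
  {"claw":1,"delta_pos":[0,0,0],"yaw":0},
])

```text
clock: 12.98
eef_pos: [586.5, 106.9, 298.6]
tcp_rot: [3.141, 0.001, -3.034]
contact_force: [-0.9, -0.0, -0.4]
opening: 0.162
grasp_force: 39.2
```

```bash
python3 - <<'E'
from h import *
to(624.5,197,255,186)
E
```

```text
now cm [-4.74  8.55  4.36] at target yaw cm [-4.72  8.56  4.36] yaw 0.003 | pos [586.5 106.9 298.6] yaw -173.8 F [-0.9 -0.  -0.4] op 0.162 gf 39.2 t 13.0 q [ 0.18  0.43  1.79  0.    0.93 -1.5 ]
```

Request:
apply_moves([
  {"claw":1,"delta_pos":[-2.36,4.3,0],"yaw":0},
  {"claw":1,"delta_pos":[-2.36,4.3,2],"yaw":0},
  {"claw":1,"delta_pos":[0,0,2],"yaw":0},
  {"claw":1,"delta_pos":[0,0,0],"yaw":0},
  {"claw":1,"delta_pos":[0,0,0],"yaw":0},
])

```text
clock: 13.6
eef_pos: [623.3, 193.1, 258.9]
tcp_rot: [-3.141, -0.001, -3.039]
contact_force: [0.4, -0.5, -0.5]
opening: 0.155
grasp_force: 39.2
```

```bash
python3 - <<'E'
from h import *
to(624.2,197.6,220,186)
d=grab('side','s4'); cv2.imwrite('pics/s4c.png',cv2.resize(d['img'][110:200,260:400],None,fx=5,fy=5,interpolation=cv2.INTER_CUBIC))
E
```

```text
now cm [-0.14  0.44  3.89] at target yaw cm [-0.14  0.44  3.89] yaw -0.002 | pos [623.3 193.1 258.9] yaw -174.1 F [ 0.4 -0.5 -0.5] op 0.155 gf 39.2 t 13.6 q [ 0.3   0.55  1.68 -0.    0.91 -1.38]
```

View pics/s4c.png

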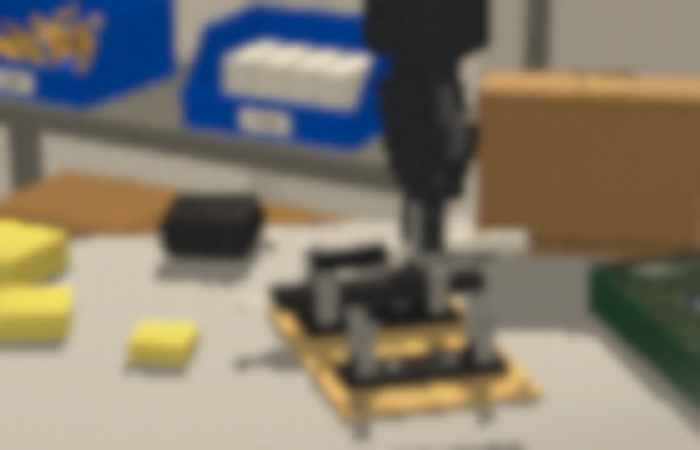

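The marker is held level (crop 310–530, 245) above the narrow clip, and the cutter sits in the wide one.

Request:
apply_moves([
  {"claw":1,"delta_pos":[-0.1,0.44,0],"yaw":0},
  {"claw":1,"delta_pos":[0,0,1],"yaw":0},
  {"claw":1,"delta_pos":[0,0,1.5],"yaw":0},
  {"claw":1,"delta_pos":[0,0,1],"yaw":0},
  {"claw":1,"delta_pos":[0,0,0],"yaw":0},
  {"claw":1,"delta_pos":[0,0,0],"yaw":0},
])

```text
clock: 14.4
eef_pos: [624.2, 199.0, 223.6]
tcp_rot: [-3.142, -0.0, -3.037]
contact_force: [0.0, -0.1, 0.0]
opening: 0.153
grasp_force: 39.2
```

Request:
apply_moves([
  {"claw":1,"delta_pos":[0,-0.1,0.4],"yaw":0},
  {"claw":1,"delta_pos":[0,0,0.4],"yaw":0},
  {"claw":1,"delta_pos":[0,0,0.4],"yaw":0},
  {"claw":1,"delta_pos":[0,0,0],"yaw":0},
])

```text
clock: 14.9
eef_pos: [624.2, 198.1, 211.5]
tcp_rot: [3.141, -0.0, -3.037]
contact_force: [-0.7, 0.9, 0.5]
opening: 0.16
grasp_force: 39.3
```

Request:
apply_moves([
  {"claw":1,"delta_pos":[0,0,0.4],"yaw":0},
  {"claw":1,"delta_pos":[0,0,0.4],"yaw":0},
  {"claw":1,"delta_pos":[0,0,0.3],"yaw":0},
  {"claw":1,"delta_pos":[0,0,0.3],"yaw":0},
  {"claw":1,"delta_pos":[0,0,0],"yaw":0},
])

```text
clock: 15.52
eef_pos: [624.1, 197.9, 198.9]
tcp_rot: [-3.141, -0.001, -3.037]
contact_force: [-5.5, 0.0, 16.0]
opening: 0.156
grasp_force: 41.1
```

Seated (TCP 198.9, 16 N). Release and go to the tape roll.

Request:
apply_moves([
  {"claw":1,"delta_pos":[0,0,-0.1],"yaw":0},
  {"claw":-1,"delta_pos":[0,0,0],"yaw":0},
  {"claw":-1,"delta_pos":[0,0,0],"yaw":0},
  {"claw":-1,"delta_pos":[0,0,0],"yaw":0},
  {"claw":-1,"delta_pos":[0,0,0],"yaw":0},
  {"claw":-1,"delta_pos":[0,0,-2],"yaw":0},
  {"claw":-1,"delta_pos":[0,0,-5],"yaw":0},
  {"claw":-1,"delta_pos":[0,0,-1],"yaw":0.105},
])

```text
clock: 16.52
eef_pos: [625.6, 198.4, 283.7]
tcp_rot: [3.14, 0.006, 3.139]
contact_force: [-0.3, 0.1, 0.2]
opening: 1.0
grasp_force: 0.0
```

```bash
python3 - <<'E'
from h import *
to(439.8,1.1,240,180)
E
```

```text
now cm [ 18.52 -19.78   4.37] at target yaw cm [ 18.58 -19.73   4.37] yaw -0.003 | pos [625.6 198.4 283.7] yaw 179.8 F [-0.3  0.1  0.2] op 1.000 gf 0.0 t 16.5 q [ 0.3   0.53  1.66 -0.    0.95 -1.26]
```

Request:
apply_moves([
  {"claw":-1,"delta_pos":[3.7,-3.95,0],"yaw":0},
  {"claw":-1,"delta_pos":[3.7,-3.95,0],"yaw":0},
  {"claw":-1,"delta_pos":[3.7,-3.95,0],"yaw":0},
  {"claw":-1,"delta_pos":[3.7,-3.95,2],"yaw":0},
  {"claw":-1,"delta_pos":[3.7,-3.95,2],"yaw":0},
  {"claw":-1,"delta_pos":[0,0,0],"yaw":0},
  {"claw":-1,"delta_pos":[0,0,0],"yaw":0},
])

```text
clock: 17.4
eef_pos: [440.0, 0.5, 239.9]
tcp_rot: [3.142, 0.003, 3.14]
contact_force: [0.7, 0.2, 0.3]
opening: 0.996
grasp_force: 0.0
```

```bash
python3 - <<'E'
from h import *
to(439.8,1.1,179,180)
d=grab('top','t5')
cv2.imwrite('pics/m5.png',cv2.resize(d['img'][145:225,195:295],None,fx=6,fy=6,interpolation=cv2.INTER_CUBIC))
# marker heights along its axis (624.2,197.8) dir 6deg
v,u=np.mgrid[:400,:640]; W=P(d,u,v).reshape(-1,3)
a=np.radians(6); D=W[:,:2]-[624.2,197.8]; s=D@[np.cos(a),np.sin(a)]; t=D@[-np.sin(a),np.cos(a)]
for k in range(-70,80,14):
    m=(abs(s-k)<7)&(abs(t)<5); print(k,m.sum(),np.median(W[m,2]).round(1))
E
```

```text
now cm [0.02 0.06 6.09] at target yaw cm [0.02 0.06 6.09] yaw -0.002 | pos [440.    0.5 239.9] yaw 179.9 F [0.7 0.2 0.3] op 0.996 gf 0.0 t 17.4 q [-0.    0.32  2.15  0.    0.67 -1.57]
-70 24 1.5
-56 17 34.1
-42 16 34.8
-28 17 34.9
-14 18 33.7
0 148 796.1
14 20 34.0
28 18 34.8
42 14 34.3
56 16 33.9
70 5 4.6
```

View pics/m5.png

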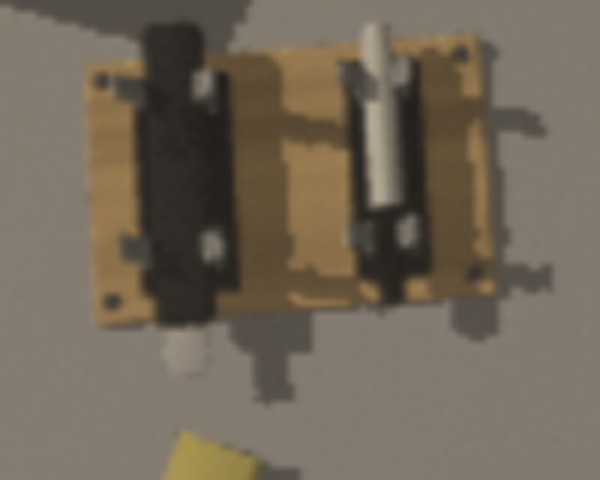

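Marker is seated level (tops about 35 along it): tail at (375,30), cap at (390,290). Now the tape roll.

Request:
apply_moves([
  {"claw":-1,"delta_pos":[0,0.05,3],"yaw":0},
  {"claw":-1,"delta_pos":[0,0,2.3],"yaw":0},
  {"claw":-1,"delta_pos":[0,0,1],"yaw":0},
  {"claw":-1,"delta_pos":[0,0,0],"yaw":0},
  {"claw":1,"delta_pos":[0,0,0],"yaw":0},
  {"claw":1,"delta_pos":[0,0,0],"yaw":0},
  {"claw":1,"delta_pos":[0,0,0],"yaw":0},
  {"claw":1,"delta_pos":[0,0,0],"yaw":0},
], grip_force=30)

```text
clock: 18.45
eef_pos: [439.4, 1.2, 176.6]
tcp_rot: [3.142, 0.001, 3.141]
contact_force: [-1.4, 1.2, 8.8]
opening: 0.544
grasp_force: 29.4
```

```bash
python3 - <<'E'
from h import *
to(624.4,-184.2,240,180)
E
```

```text
now cm [-18.51 -18.52  -6.34] at target yaw cm [-18.5  -18.54  -6.34] yaw -0.001 | pos [439.4   1.2 176.6] yaw 179.9 F [-1.4  1.2  8.8] op 0.544 gf 29.4 t 18.4 q [-0.    0.45  2.18  0.    0.51 -1.57]
```

Request:
apply_moves([
  {"claw":1,"delta_pos":[0,0,-2],"yaw":0},
  {"claw":1,"delta_pos":[0,0,-4],"yaw":0},
  {"claw":1,"delta_pos":[-3.7,-3.7,0],"yaw":0},
  {"claw":1,"delta_pos":[-3.7,-3.7,0],"yaw":0},
  {"claw":1,"delta_pos":[-3.7,-3.7,0],"yaw":0},
  {"claw":1,"delta_pos":[-3.7,-3.7,0],"yaw":0},
  {"claw":1,"delta_pos":[-3.7,-3.7,0],"yaw":0},
  {"claw":1,"delta_pos":[0,0,0],"yaw":0},
])

```text
clock: 19.45
eef_pos: [626.0, -186.6, 236.3]
tcp_rot: [-3.14, 0.003, 3.139]
contact_force: [0.3, 0.4, -0.4]
opening: 0.542
grasp_force: 31.4
```

```bash
python3 - <<'E'
from h import *
to(624.4,-184.2,182,180)
E
```

```text
now cm [0.16 0.24 5.43] at target yaw cm [0.16 0.24 5.43] yaw -0.003 | pos [ 626.  -186.6  236.3] yaw 179.8 F [ 0.3  0.4 -0.4] op 0.542 gf 31.4 t 19.4 q [-0.29  0.58  1.69 -0.    0.87 -1.86]
```

Request:
apply_moves([
  {"claw":1,"delta_pos":[0.1,0.15,2],"yaw":0},
  {"claw":1,"delta_pos":[0,0,2],"yaw":0},
  {"claw":1,"delta_pos":[0,0,0.8],"yaw":0},
  {"claw":1,"delta_pos":[0,0,0.4],"yaw":0},
  {"claw":1,"delta_pos":[0,0,0.3],"yaw":0},
  {"claw":1,"delta_pos":[0,0,0],"yaw":0},
])

```text
clock: 20.2
eef_pos: [623.0, -182.5, 180.9]
tcp_rot: [-3.141, 0.0, 3.141]
contact_force: [0.6, 0.4, -0.3]
opening: 0.537
grasp_force: 31.4
```

Request:
apply_moves([
  {"claw":1,"delta_pos":[0,0,0.1],"yaw":0},
  {"claw":-1,"delta_pos":[0,0,0],"yaw":0},
  {"claw":-1,"delta_pos":[0,0,0],"yaw":0},
  {"claw":-1,"delta_pos":[0,0,0],"yaw":0},
  {"claw":-1,"delta_pos":[0,0,-4],"yaw":0},
  {"claw":-1,"delta_pos":[0,0,-5],"yaw":0.08},
  {"claw":-1,"delta_pos":[0,0,-2],"yaw":0},
  {"claw":-1,"delta_pos":[0,0,0],"yaw":0},
])

```text
clock: 21.2
eef_pos: [623.3, -182.6, 291.0]
tcp_rot: [-3.141, 0.003, 3.062]
contact_force: [0.6, -0.7, 0.2]
opening: 0.999
grasp_force: 0.0
```

```bash
python3 - <<'E'
from h import *
to(391,337.5,250,175.4)
d=grab('top','t6')
cv2.imwrite('pics/m6.png',cv2.resize(d['img'][145:290,300:480],None,fx=4,fy=4,interpolation=cv2.INTER_CUBIC))
E
```

```text
now cm [27.31 49.99  4.1 ] at target yaw cm [27.33 49.98  4.1 ] yaw 0.000 | pos [ 623.3 -182.6  291. ] yaw 175.4 F [ 0.6 -0.7  0.2] op 0.999 gf 0.0 t 21.2 q [-0.29  0.51  1.67 -0.    0.96 -1.78]
```

Request:
apply_moves([
  {"claw":-1,"delta_pos":[2.73,5,0],"yaw":0},
  {"claw":-1,"delta_pos":[2.73,5,0],"yaw":0},
  {"claw":-1,"delta_pos":[2.73,5,0],"yaw":0},
  {"claw":-1,"delta_pos":[2.73,5,0],"yaw":0},
  {"claw":-1,"delta_pos":[2.73,5,0],"yaw":0},
  {"claw":-1,"delta_pos":[2.73,5,0],"yaw":0},
  {"claw":-1,"delta_pos":[2.73,5,0],"yaw":0},
  {"claw":-1,"delta_pos":[2.73,5,0],"yaw":0},
])

```text
clock: 22.25
eef_pos: [435.9, 235.0, 287.9]
tcp_rot: [-3.14, -0.002, 3.061]
contact_force: [1.1, 0.4, 0.3]
opening: 1.0
grasp_force: 0.0
```

Request:
apply_moves([
  {"claw":-1,"delta_pos":[2.73,5,2],"yaw":0},
  {"claw":-1,"delta_pos":[2.73,5,2],"yaw":0},
  {"claw":-1,"delta_pos":[0,0,1],"yaw":0},
  {"claw":-1,"delta_pos":[0,0,0],"yaw":0},
  {"claw":-1,"delta_pos":[0,0,0],"yaw":0},
])

```text
clock: 22.88
eef_pos: [391.5, 336.8, 239.4]
tcp_rot: [-3.141, -0.001, 3.06]
contact_force: [-0.0, -0.2, -0.1]
opening: 1.0
grasp_force: 0.0
```

```bash
python3 - <<'E'
from h import *
to(391,337.5,180,175.4)
d=grab('top','t7'); s=grab('side','s7')
a=cv2.resize(d['img'][150:220,300:440],None,fx=4,fy=4,interpolation=cv2.INTER_CUBIC)
b=cv2.resize(s['img'][130:200,200:340],None,fx=4,fy=4,interpolation=cv2.INTER_CUBIC)
cv2.imwrite('pics/m7.png',np.vstack([a,b]))
v,u=np.mgrid[:400,:640]; W=P(d,u,v); D=np.hypot(W[...,0]-623.5,W[...,1]+183); m=(D<35)&(W[...,2]>12)&(W[...,2]<40)
print('tape',m.sum(),W[m].mean(0).round(1),W[m].std(0).round(1))
E
```

```text
now cm [0.06 0.06 5.94] at target yaw cm [0.06 0.06 5.94] yaw -0.002 | pos [391.5 336.8 239.4] yaw 175.3 F [-0.  -0.2 -0.1] op 1.000 gf 0.0 t 22.9 q [ 0.71  0.41  1.99 -0.    0.74 -0.78]
tape 190 [ 621.8 -183.2   21. ] [13.5 14.1  3.2]
```

View pics/m7.png

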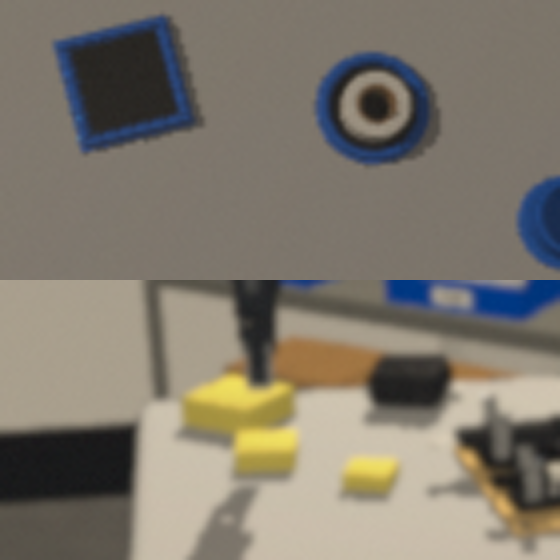

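The tape roll lies flat in the dish (crop 375,105). In the side view the gripper is over the middle pad (265,450), close to the large pad, so I open only partly.

Request:
apply_moves([
  {"claw":-0.55,"delta_pos":[0,0,0],"yaw":0},
  {"claw":-0.55,"delta_pos":[0,0,0],"yaw":0},
  {"claw":-0.55,"delta_pos":[0,0.05,2],"yaw":0},
  {"claw":-0.55,"delta_pos":[0,0,2],"yaw":0},
  {"claw":-0.55,"delta_pos":[0,0,1.5],"yaw":0},
  {"claw":-0.55,"delta_pos":[0,0,0.5],"yaw":0},
  {"claw":-0.55,"delta_pos":[0,0,0],"yaw":0},
])

```text
clock: 23.85
eef_pos: [391.2, 338.4, 179.6]
tcp_rot: [-3.141, -0.0, 3.061]
contact_force: [0.9, -0.9, 0.6]
opening: 0.776
grasp_force: 0.0
```

Request:
apply_moves([
  {"claw":1,"delta_pos":[0,0,0],"yaw":0},
  {"claw":1,"delta_pos":[0,0,0],"yaw":0},
  {"claw":1,"delta_pos":[0,0,0],"yaw":0},
  {"claw":1,"delta_pos":[0,0,0],"yaw":0},
])

```text
clock: 24.35
eef_pos: [391.4, 338.6, 180.4]
tcp_rot: [3.141, 0.001, 3.061]
contact_force: [-0.4, -1.4, 6.8]
opening: 0.575
grasp_force: 31.8
```

Pad held (0.575 × 85 ≈ 49 mm). Lift, turn and carry.

Request:
apply_moves([
  {"claw":1,"delta_pos":[0,0,-2],"yaw":0},
  {"claw":1,"delta_pos":[0,0,-5],"yaw":0},
  {"claw":1,"delta_pos":[0,0,-2],"yaw":-0.115},
  {"claw":1,"delta_pos":[0,0,0],"yaw":-0.115},
  {"claw":1,"delta_pos":[0,0,0],"yaw":-0.115},
  {"claw":1,"delta_pos":[0,0,0],"yaw":0},
])

```text
clock: 25.1
eef_pos: [391.2, 338.4, 269.9]
tcp_rot: [3.141, 0.0, -2.878]
contact_force: [1.0, -1.1, -0.4]
opening: 0.576
grasp_force: 31.5
```

```bash
python3 - <<'E'
from h import *
to(635.4,-6.3,260,195)
E
```

```text
now cm [-14.61 -39.64   0.99] at target yaw cm [-14.67 -39.61   0.99] yaw 0.002 | pos [391.2 338.4 269.9] yaw -164.9 F [ 1.  -1.1 -0.4] op 0.576 gf 31.5 t 25.1 q [ 0.71  0.36  1.97  0.    0.8  -1.12]
```

Request:
apply_moves([
  {"claw":1,"delta_pos":[-1.83,-4.95,0],"yaw":0},
  {"claw":1,"delta_pos":[-1.83,-4.95,0],"yaw":0},
  {"claw":1,"delta_pos":[-1.83,-4.95,0],"yaw":0},
  {"claw":1,"delta_pos":[-1.83,-4.95,0],"yaw":0},
  {"claw":1,"delta_pos":[-1.83,-4.95,0],"yaw":0},
  {"claw":1,"delta_pos":[-1.83,-4.95,0],"yaw":0},
  {"claw":1,"delta_pos":[-1.83,-4.95,0],"yaw":0},
  {"claw":1,"delta_pos":[-1.83,-4.95,0],"yaw":0},
])

```text
clock: 26.1
eef_pos: [636.7, -7.2, 269.6]
tcp_rot: [3.141, -0.0, -2.881]
contact_force: [0.4, 0.8, 0.1]
opening: 0.577
grasp_force: 31.5
```

Request:
apply_moves([
  {"claw":1,"delta_pos":[0,0,4],"yaw":0},
  {"claw":1,"delta_pos":[0,0,0],"yaw":0},
  {"claw":1,"delta_pos":[0,0,0],"yaw":0},
])

```text
clock: 26.48
eef_pos: [635.9, -5.2, 230.3]
tcp_rot: [3.141, -0.0, -2.878]
contact_force: [0.7, 0.0, -0.4]
opening: 0.574
grasp_force: 31.6
```

```bash
python3 - <<'E'
from h import *
to(635.4,-6.3,186.5,195)
E
```

```text
now cm [ 0.07 -0.1   4.38] at target yaw cm [ 0.07 -0.1   4.38] yaw 0.002 | pos [635.9  -5.2 230.3] yaw -164.9 F [ 0.7  0.  -0.4] op 0.574 gf 31.6 t 26.5 q [-0.01  0.57  1.73  0.    0.84 -1.84]
```

Request:
apply_moves([
  {"claw":1,"delta_pos":[0,-0.05,2],"yaw":0},
  {"claw":1,"delta_pos":[0,0,1.5],"yaw":0},
  {"claw":1,"delta_pos":[0,0,0.6],"yaw":0},
  {"claw":1,"delta_pos":[0,0,0.25],"yaw":0},
  {"claw":1,"delta_pos":[0,0,0],"yaw":0},
  {"claw":1,"delta_pos":[0,0,0],"yaw":0},
])

```text
clock: 27.22
eef_pos: [636.3, -6.1, 186.6]
tcp_rot: [-3.141, 0.001, -2.877]
contact_force: [0.0, 0.9, -1.2]
opening: 0.572
grasp_force: 31.6
```

Release, rise, and turn towards the glue stick (yaw 180°).

Request:
apply_moves([
  {"claw":1,"delta_pos":[0,0,0.1],"yaw":0},
  {"claw":-1,"delta_pos":[0,0,0],"yaw":0},
  {"claw":-1,"delta_pos":[0,0,0],"yaw":0},
  {"claw":-1,"delta_pos":[0,0,0],"yaw":0},
  {"claw":-1,"delta_pos":[0,0,-3],"yaw":0},
  {"claw":-1,"delta_pos":[0,0,-5],"yaw":0.13},
  {"claw":-1,"delta_pos":[0,0,-5],"yaw":0.13},
  {"claw":-1,"delta_pos":[0,0,0],"yaw":0},
])

```text
clock: 28.22
eef_pos: [637.6, -6.2, 319.8]
tcp_rot: [-3.141, 0.008, -3.139]
contact_force: [0.4, -0.4, -0.4]
opening: 1.001
grasp_force: 0.0
```

```bash
python3 - <<'E'
from h import *
to(437.8,-180.4,310,180)
E
```

```text
now cm [ 20.03 -17.36   0.98] at target yaw cm [ 19.98 -17.42   0.98] yaw 0.003 | pos [637.6  -6.2 319.8] yaw -179.8 F [ 0.4 -0.4 -0.4] op 1.001 gf 0.0 t 28.2 q [-0.01  0.46  1.68 -0.    1.   -1.59]
```

Request:
apply_moves([
  {"claw":-1,"delta_pos":[4,-3.48,0],"yaw":0},
  {"claw":-1,"delta_pos":[4,-3.48,0],"yaw":0},
  {"claw":-1,"delta_pos":[4,-3.48,0],"yaw":0},
  {"claw":-1,"delta_pos":[4,-3.48,0],"yaw":0},
  {"claw":-1,"delta_pos":[4,-3.48,0],"yaw":0},
  {"claw":-1,"delta_pos":[0,0,0],"yaw":0},
  {"claw":-1,"delta_pos":[0,0,0],"yaw":0},
])

```text
clock: 29.1
eef_pos: [436.9, -181.0, 314.9]
tcp_rot: [3.141, 0.0, -3.138]
contact_force: [0.5, 0.2, -0.3]
opening: 1.0
grasp_force: 0.0
```

```bash
python3 - <<'E'
from h import *
to(437.8,-180.4,215,180)
s=grab('side','s8'); d=grab('top','t8')
b=cv2.resize(s['img'][130:270,250:400],None,fx=4,fy=4,interpolation=cv2.INTER_CUBIC)
cv2.imwrite('pics/m8.png',b)
E
```

```text
now cm [-0.09  0.06  9.99] at target yaw cm [-0.09  0.06  9.99] yaw 0.004 | pos [ 436.9 -181.   314.9] yaw -179.8 F [ 0.5  0.2 -0.3] op 1.000 gf 0.0 t 29.1 q [-0.4   0.23  2.03  0.    0.87 -1.97]
```

View pics/m8.png

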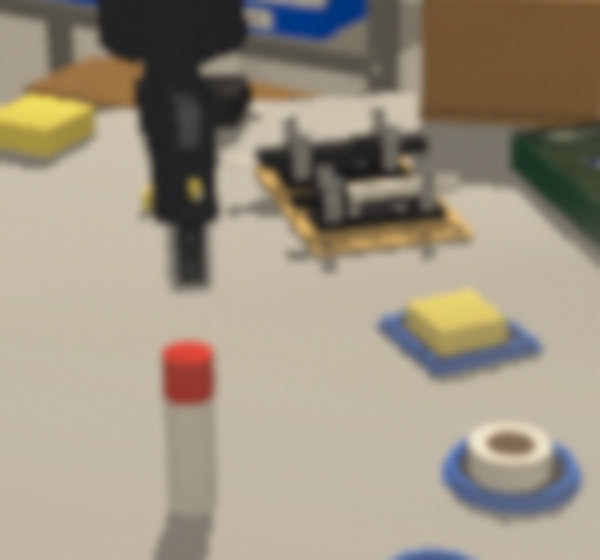

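The gripper (188,285) is straight above the glue stick (188,345–515). The pad lies flat in the tray (457,320), and the roll is in the dish (510,460).

Request:
apply_moves([
  {"claw":-1,"delta_pos":[0,0.05,4],"yaw":0},
  {"claw":-1,"delta_pos":[0,0,4],"yaw":0},
  {"claw":-1,"delta_pos":[0,0,1.8],"yaw":0},
  {"claw":-1,"delta_pos":[0,0,0],"yaw":0},
  {"claw":1,"delta_pos":[0,0,0],"yaw":0},
  {"claw":1,"delta_pos":[0,0,0],"yaw":0},
  {"claw":1,"delta_pos":[0,0,0],"yaw":0},
  {"claw":1,"delta_pos":[0,0,0],"yaw":0},
], grip_force=30)

```text
clock: 30.2
eef_pos: [437.1, -180.6, 218.0]
tcp_rot: [-3.141, 0.001, -3.138]
contact_force: [-0.4, 0.1, 5.1]
opening: 0.328
grasp_force: 29.1
```

```bash
python3 - <<'E'
from h import *
to(543.8,-321,290,180)
E
```

```text
now cm [-10.61 -14.08  -7.2 ] at target yaw cm [-10.67 -14.04  -7.2 ] yaw 0.004 | pos [ 437.1 -180.6  218. ] yaw -179.8 F [-0.4  0.1  5.1] op 0.328 gf 29.1 t 30.2 q [-0.39  0.4   2.09  0.    0.65 -1.97]
```

Request:
apply_moves([
  {"claw":1,"delta_pos":[0,0,-2],"yaw":0},
  {"claw":1,"delta_pos":[0,0,-5],"yaw":0},
  {"claw":1,"delta_pos":[-2.68,-3.5,0],"yaw":0},
  {"claw":1,"delta_pos":[-2.68,-3.5,0],"yaw":0},
  {"claw":1,"delta_pos":[-2.68,-3.5,0],"yaw":0},
  {"claw":1,"delta_pos":[-2.68,-3.5,0],"yaw":0},
  {"claw":1,"delta_pos":[0,0,0],"yaw":0},
  {"claw":1,"delta_pos":[0,0,0],"yaw":0},
])

```text
clock: 31.2
eef_pos: [543.9, -319.6, 286.8]
tcp_rot: [3.141, -0.001, -3.138]
contact_force: [-0.2, -0.7, -0.1]
opening: 0.325
grasp_force: 29.8
```

```bash
python3 - <<'E'
from h import *
to(544.3,-320.6,222.5,180)
E
```

```text
now cm [-0.04 -0.1   6.43] at target yaw cm [-0.04 -0.1   6.43] yaw 0.004 | pos [ 543.9 -319.6  286.8] yaw -179.8 F [-0.2 -0.7 -0.1] op 0.325 gf 29.8 t 31.2 q [-0.53  0.49  1.71  0.    0.94 -2.11]
```

Request:
apply_moves([
  {"claw":1,"delta_pos":[0,-0.1,2],"yaw":0},
  {"claw":1,"delta_pos":[0,0,2],"yaw":0},
  {"claw":1,"delta_pos":[0,0,1.5],"yaw":0},
  {"claw":1,"delta_pos":[0,0,0.6],"yaw":0},
  {"claw":1,"delta_pos":[0,0,0.2],"yaw":0},
  {"claw":1,"delta_pos":[0,0,0],"yaw":0},
  {"claw":1,"delta_pos":[0,0,0],"yaw":0},
])

```text
clock: 32.08
eef_pos: [544.8, -321.2, 224.8]
tcp_rot: [-3.141, 0.001, -3.137]
contact_force: [0.6, 0.1, -0.4]
opening: 0.325
grasp_force: 29.8
```

Request:
apply_moves([
  {"claw":1,"delta_pos":[0,0,0.2],"yaw":0},
  {"claw":1,"delta_pos":[0,0,0.1],"yaw":0},
  {"claw":1,"delta_pos":[0,0,0],"yaw":0},
])

```text
clock: 32.45
eef_pos: [544.9, -321.1, 222.0]
tcp_rot: [-3.141, 0.001, -3.137]
contact_force: [-0.8, 0.6, 5.1]
opening: 0.324
grasp_force: 30.0
```

Request:
apply_moves([
  {"claw":-1,"delta_pos":[0,0,0],"yaw":0},
  {"claw":-1,"delta_pos":[0,0,0],"yaw":0},
  {"claw":-1,"delta_pos":[0,0,0],"yaw":0},
  {"claw":-1,"delta_pos":[0,0,0],"yaw":0},
  {"claw":-1,"delta_pos":[0,0,-4],"yaw":0},
  {"claw":-1,"delta_pos":[0,0,-5],"yaw":0},
  {"claw":-1,"delta_pos":[0,0,-2],"yaw":0},
  {"claw":-1,"delta_pos":[5,5,0],"yaw":0},
])

```text
clock: 33.45
eef_pos: [502.3, -278.6, 333.3]
tcp_rot: [-3.138, 0.006, -3.138]
contact_force: [-0.0, 0.9, -0.0]
opening: 1.0
grasp_force: 0.0
```

Request:
apply_moves([
  {"claw":-1,"delta_pos":[5,3,0],"yaw":0},
  {"claw":-1,"delta_pos":[5,3,0],"yaw":0},
  {"claw":-1,"delta_pos":[3,3,0],"yaw":0},
  {"claw":-1,"delta_pos":[0,0,0],"yaw":0},
  {"claw":-1,"delta_pos":[0,0,0],"yaw":0},
])

```text
clock: 34.08
eef_pos: [370.5, -187.9, 331.4]
tcp_rot: [-3.141, 0.001, -3.137]
contact_force: [-0.1, -0.1, -0.6]
opening: 0.999
grasp_force: 0.0
```

```bash
python3 - <<'E'
from h import *
d=grab('top','t9'); s=grab('side','s9')
a=cv2.resize(d['img'][145:260,195:480],None,fx=2.8,fy=2.8,interpolation=cv2.INTER_CUBIC)[:, :798]
b=cv2.resize(s['img'][150:310,240:460],None,fx=1.6,fy=1.6,interpolation=cv2.INTER_CUBIC)
c=np.zeros((a.shape[0]+b.shape[0],a.shape[1],3),np.uint8); c[:a.shape[0]]=a; c[a.shape[0]:,:b.shape[1]]=b
cv2.imwrite('pics/m9.png',c)
E
```

```text
(no output)
```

View pics/m9.png

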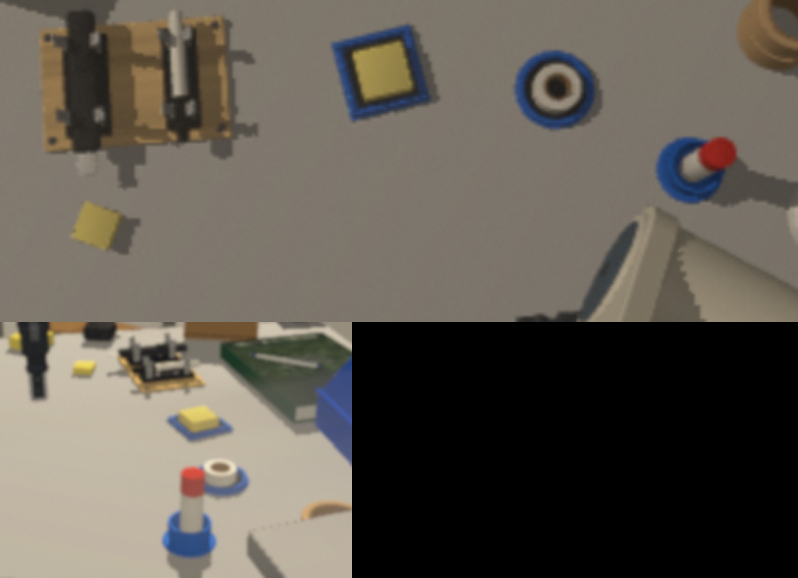

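All five are home: cutter (87,85), marker (180,75), pad (383,70), roll (557,88), and the glue stick upright in the cup (717,155 top; 192,500 side). The gripper is clear.

```bash
python3 -c "
from rig import r
print(r.sign_off())"
```

```text
the job is handed in; nothing more can be done
None
```

The job is handed in: in the order asked, the cutter and marker are snapped level in their clips, the tape roll and note pad lie flat in the dish and tray, and the glue stick stands upright in the cup. Everything is released, after about 34 s of the 115 s allowed.

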